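Unstack the spice tins onto their display plates, spare into the tray

ROBOT

A 6-joint arm with a two-finger parallel gripper is mounted at the origin on the work surface. World frame = base frame: x ahead of the robot, y to its left, z up, the work surface at z = 0. Lengths are in mm, angles in rad, forces in N, time in s.
With the tool pointing down it reaches from about 275 to 725 mm from the base axis. Payload 5.6 kg.
Tool frame: the origin (TCP) lies midway between the tips of the shut fingers; the grasp point (between the pads) lies 19 mm behind it; z points along the fingers, y is the direction in which the jaws open and shut (so a half turn about z gives the same grasp; the last joint's range is limited). The gripper opens to 85 mm and grips with 20 to 120 N. Pads are 22 mm wide; open, the fingers measure 114 mm over their backs; the gripper's body (76 mm by 85 mm) begins 54 mm behind the grasp point. The pads swing forward as they close: fully open they stand 13 mm farther back than shut.
Start: joints at [1.498, 0.255, 0.108, 0, -1.424, -0.285], TCP at [192.591, 515.172, 231.283] pointing down, gripper open.
Joint ranges: [-2.95, 2.95], [-1.21, 1.97], [-1.09, 1.5], [-2.87, 1.71], [-2.94, -0.07], [-3.05, 3.05]. Speed limits (rad/s): [2.57, 2.57, 3.14, 3.14, 3.14, 3.14].

INTERFACE

Orientations are given as a unit quaternion [x, y, z, w].
In Python, from rig import env gives the robot as it stands.
- The arm moves only by the tool drive_tool, never from a script. Its argument "rows" is a list that holds one entry, the list of rows, each a list of 6 numbers: the shift along the tool's x, y, z in m, then the turn, a rotation vector about the tool's x, y, z in rad. In form: [[[dx, dy, dz, rx, ry, rz], ...]]. A call has 1 to 8 rows; each row shifts and turns the commanded pose from where the row before left it, along the tool's axes as they then stand; what a row does not reach is not made up. A row lasts 1/12 s, in which the tool goes at most 41.7 mm and 7.16 degrees, less where a joint would pass 70% of its speed; a pose out of reach is approached as far as the arm can. A call with a gripper value outside its range is refused whole. "grip" is the closure in counts, from 0 (fully open) to 255 (shut), set as the call begins (left out, the last holds). The fingers move at their own pace and stop on an object; the grip force is fixed at half the most. Time passes only in rows, so rows that do not move let the fingers close. It gives the time, the measured TCP pose, the force and the opening at its end, in the units of the state.
- env.get_state(): the state, without advancing time (a new reading comes with each control period).
- env.read_camera(name): name is "scene" or "top" or "wrist"; returns a dict with "img" (400x640x3 uint8, red, green, blue), "intrinsics" (3x3 intrinsics, pixels), "rvec" (rotation vector, rad) and "tvec" (3), from world to camera coordinates, as OpenCV has them. Camera axes: x right, y down, z forward; pixel columns grow to the right and rows downward; lengths in mm; the calibration is good to about 2 mm. A picture is of the moment at which its call begins. There is no depth.
- env.sign_off(): hands the job in, once; it reports no verdict.
Trained networks look in a picture, given as the dict that the camera call returned (one of the last four; its "shot" number tells which), for a name from the list of things; names that differ only in an ending like _2 or _b are one class to them, and where a whole thing is asked for, a point or a joint stands for the part that bears it (a point fixed in the world has none). Each returns a list of dicts, best first, with "confidence" (0 to 1); they miss things now and then, are a little off and sometimes report something else, mostly with a low value. They report only what shows in the picture. A call takes as long as a camera call. They do not tell look-alikes from the thing itself.
- env.spot_in(picture, query): "location" ([column, row] in pixels, amid what is visible of it).
The state is a dict: "time_s": time; "joints": joint angles; "qd": joint speeds; "tau": joint torques, N m; "ee_pos": TCP position; "eef_rot": TCP orientation; "force": force on the tool from outside, world axes, zero at the start; "torque": the same for the moment, N m; "width": finger opening in mm.
Only numpy, scipy, OpenCV 4.12 (cv2) and the standard library are available. Lean on these libraries where they do the work, as an engineer would, in place of code of your own. Each camera call takes 0.05 s, during which the arm holds its last target. There are 200 camera calls.

TASK

Take the stack of four spice tins apart and set the display row out with one tin of each kind, each standing centred on its plate: the wide round tin on the big round plate, the oblong tin on the oblong plate with its sides in line with the plate's, and on the empty small round plate whichever of the square tin and the slim round tin is not yet in the row. The other one is a duplicate of the tin that already stands on the row's second small plate: stand it in the bamboo tray instead. Keep the tins upright throughout, and leave the tin already in the row and the one on the cork mat where they are.

Things in the scene. Friction and masses are not known exactly. Their poses are not given: they have to be found in the camera images.
- wide_tin_mid (a point): The wide round tin at the bottom of the stack, 68 mm diameter, 34 mm high, standing on the shelf. Plain steel with a flat lid, closed and rigid. The point is the tin's centre, half-way up; z is up.
- oblong_tin_mid (a point): The oblong tin, second from the bottom, on the wide tin; 60 mm along its x, 46 mm along its y, 34 mm high. It can be turned any way. Plain steel with a flat lid, closed and rigid. The point is the tin's centre, half-way up; z is up.
- square_tin_mid (a point): The square tin, third from the bottom, on the oblong tin; 38 x 38 mm (sides along its x and y), 30 mm high. Plain steel with a flat lid, closed and rigid. The point is the tin's centre, half-way up; z is up.
- slim_tin_mid (a point): The slim round tin on top of the stack, 28 mm diameter, 50 mm high. Plain steel with a flat lid, closed and rigid. The point is the tin's centre, half-way up; z is up.
- square_twin_mid (a point): A second square tin, just like square_tin (38 x 38 x 30 mm). It stands either on the second small plate in the row of plates (its y is then below 0.23 m: a square tin is in the row and square_tin is the duplicate) or on the cork mat at the left, outside the row (y above 0.28 m: stock, which does not count as in the row). Leave it alone. The point is its centre, half-way up.
- slim_twin_mid (a point): A second slim round tin, just like slim_tin (28 mm diameter, 50 mm high). It stands at the other of those two places: on the row's second small plate (y below 0.23 m: a slim tin is in the row and slim_tin is the duplicate) or on the cork mat at the left (y above 0.28 m: stock). Leave it alone. The point is its centre, half-way up.
- wide_plate: Flat dark steel plate, round, 92 mm diameter, 4 mm thick, lying fixed on the shelf in the row of plates; the origin is the centre of its underside, z up. Place of the wide tin.
- oblong_plate: Flat dark steel plate, oblong, 84 mm along its x by 70 mm along its y, 4 mm thick, lying fixed on the shelf in the row of plates; the origin is the centre of its underside, z up. Place of the oblong tin, long side along long side, either way round.
- small_plate: Flat dark steel plate, round, 60 mm diameter, 4 mm thick, lying fixed on the shelf in the row of plates; the origin is the centre of its underside, z up. The empty one of two small plates (the other carries a tin); place of the square or the slim tin, whichever kind is not yet in the row.
- spare_tray: Square bamboo tray fixed on the shelf, beside the stack with a green spoon rest (14 mm high) between them; 118 x 118 mm outside (sides along its x and y), 110 x 110 mm inside, rim 10 mm high, floor 4 mm above its underside. The origin is the centre of its underside, z up. The duplicate tin stands anywhere on its floor.
Not all that is in view belongs to the job. What is shaped like the spare_tray but purple or white is not meant. Leave any pink look-alike of the part that bears oblong_tin_mid alone.

How it is judged:
By the outcome, as a careful person would: the job done as asked, in the order asked, and still so for the second after the job is handed in, with the robot touching nothing.
It also fails if it takes over 112 s, if anything falls off the work surface, if the arm or the gripper's body presses on something with over 40 N, if the wrist force passes 120 N, or if a joint passes its speed limit or range.

## Working session

There is one attempt and no reset: what is moved stays moved. The work goes in short steps, Python scripts to look and compute and a tool call to move; the robot and the scene stay as the last step left them, time stands still between calls to the robot, and variables do not carry over. Pictures are saved under pics/ and viewed, about 12 in all and at most 16, crops included, and the job is handed in when it is done.

Besides the shell and the picture viewer there is one more tool, called as name(argument=value, ...), one argument or row to a line, values as JSON. drive_tool: Moves the arm, as the interface text tells. Its arguments: {"type":"object","properties":{"rows":{"type":"array","items":{"type":"array","items":{"type":"array","items":{"type":"number"}}}},"grip":{"type":"number"}},"required":["rows"]}

```bash
ls; mkdir -p pics
cat > h.py <<'E'
import numpy as np, cv2
from rig import env
from scipy.spatial.transform import Rotation as R
def save(p,n): cv2.imwrite('pics/'+n, cv2.cvtColor(p['img'],cv2.COLOR_RGB2BGR))
def ray(p,px,z):
    "world point at height z (mm) seen at pixel px"
    K=np.array(p['intrinsics'],float); Rm=cv2.Rodrigues(np.array(p['rvec'],float))[0]; t=np.array(p['tvec'],float).ravel()
    c=-Rm.T@t; d=Rm.T@np.linalg.inv(K)@np.array([px[0],px[1],1.]); return c+d*(z-c[2])/d[2]
def proj(p,X):
    return cv2.projectPoints(np.array(X,float).reshape(-1,1,3),np.array(p['rvec'],float),np.array(p['tvec'],float),np.array(p['intrinsics'],float),None)[0].reshape(-1,2)
E
python3 - <<'E'
from h import *
Z=dict(wide_tin_mid=17,oblong_tin_mid=51,square_tin_mid=83,slim_tin_mid=123,square_twin_mid=19,slim_twin_mid=29,wide_plate=4,oblong_plate=4,small_plate=4,spare_tray=4)
s=env.get_state(); print(s)
for n in ['top','scene','wrist']:
    p=env.read_camera(n); save(p,n+'0.png')
    Rm=cv2.Rodrigues(np.array(p['rvec'],float))[0]; print(n,(-Rm.T@np.array(p['tvec'],float).ravel()).round())
    if n=='wrist': continue
    for q,z in Z.items():
        print(q,[(np.round(d['location']),round(d['confidence'],2),ray(p,d['location'],z)[:2].round()) for d in env.spot_in(p,q)[:3]])
E
```

```text
pics
{'time_s': 0.0, 'joints': array([ 1.49759029e+00,  2.55741815e-01,  1.06988248e-01, -4.98328137e-04,
       -1.42387469e+00, -2.84580894e-01]), 'qd': array([ 5.45124473e-04, -6.39759824e-04, -3.60168590e-04,  8.22998448e-05,
        3.18878253e-04,  1.03532336e-03]), 'tau': array([ 3.82239095e-04, -3.86639106e+01,  2.37949973e+01,  5.36538720e+00,
       -6.02340719e-03,  4.43529160e-06]), 'ee_pos': array([192.38404929, 514.72450176, 230.38846929]), 'eef_rot': array([ 9.84034219e-01, -1.77976843e-01, -1.48445445e-04,  9.36849603e-04]), 'force': array([-0.93588915, -0.4354138 , -0.61655556]), 'torque': array([-0.01030677, -0.01209141, -0.00407559]), 'width': 85.81604873840314}
top [ 404.    3. 1364.]
wide_tin_mid [(array([266., 151.]), 0.46, array([640., 177.]))]
oblong_tin_mid [(array([280., 212.]), 0.73, array([460., 126.])), (array([278., 244.]), 0.57, array([366., 128.]))]
square_tin_mid []
slim_tin_mid [(array([273., 200.]), 0.59, array([488., 141.]))]
square_twin_mid [(array([267., 150.]), 0.46, array([642., 176.]))]
slim_twin_mid [(array([220., 200.]), 0.47, array([489., 3
[... 762 characters left out ...]
., 170.]), 0.59, array([477., 143.]))]
square_twin_mid [(array([408., 235.]), 0.87, array([650., 184.])), (array([356., 203.]), 0.2, array([493., 123.]))]
slim_twin_mid [(array([326., 281.]), 0.51, array([675., -69.])), (array([414., 176.]), 0.43, array([491., 312.]))]
wide_plate [(array([367., 256.]), 0.9, array([647.,  62.]))]
oblong_plate [(array([281., 302.]), 0.84, array([ 660., -179.])), (array([360., 171.]), 0.56, array([382., 203.]))]
small_plate [(array([323., 279.]), 0.94, array([651., -65.]))]
spare_tray [(array([201., 196.]), 0.95, array([ 249., -239.])), (array([230., 377.]), 0.85, array([ 770., -348.])), (array([268., 235.]), 0.82, array([ 466., -127.]))]
wrist [270. 488. 373.]
```

Run:
```python
import cv2
a=cv2.imread('pics/top0.png'); b=cv2.imread('pics/scene0.png')
cv2.imwrite('pics/a.png',cv2.resize(a[90:320,190:480],(756,600),interpolation=cv2.INTER_CUBIC))
cv2.imwrite('pics/b.png',cv2.resize(b[140:390,170:450],(672,600),interpolation=cv2.INTER_CUBIC))
```

```text
(no output)
```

View pics/a.png

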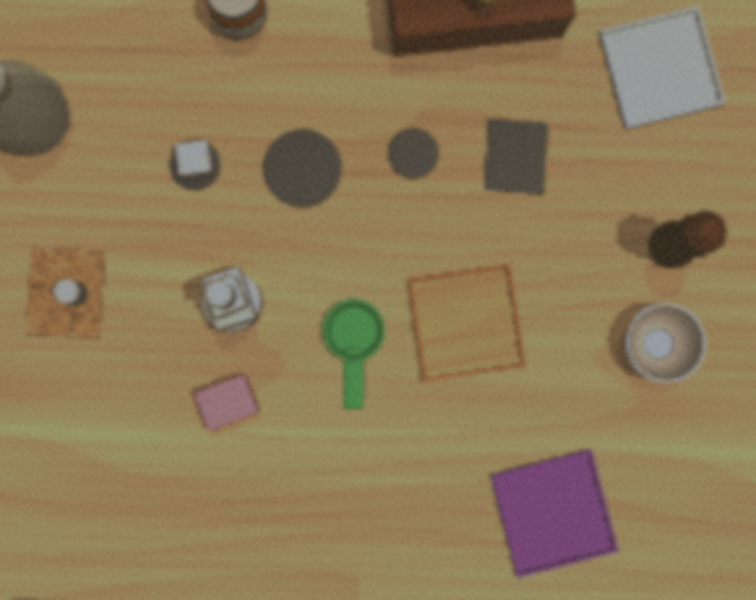

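View pics/b.png

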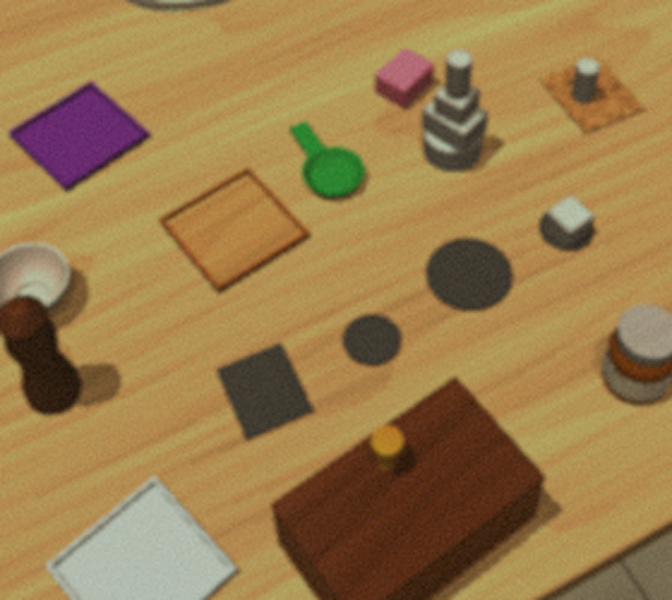

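The square twin (crop a at 193,157) stands on the row's second small plate and the slim twin is on the cork mat. So the square tin is the duplicate and goes in the bamboo tray, and the slim tin goes on the small plate at about (655,-65). Next I'll square up the tool and look straight down on the stack with the wrist camera.

drive_tool(
  rows=[
    [[0,0,0,0,0,-0.119],[0,0,0,0,0,-0.119],[0,0,0,0,0,-0.119],[0,0,0,0,0,0]],
  ],
)

```text
time_s: 1.48
ee_pos: [192.6, 515.2, 231.3]
eef_rot: [1.0, 0.002, -0.0, 0.0]
force: [-0.3, -0.5, -0.0]
width: 85.1
```

drive_tool(
  rows=[
    [[0.015,0.027,0,0,0,0],[0.015,0.027,0,0,0,0],[0.015,0.027,0,0,0,0],[0.015,0.027,0,0,0,0],[0.015,0.027,0,0,0,0],[0.015,0.027,0,0,0,0],[0.015,0.027,0,0,0,0]],
  ],
)

```text
time_s: 2.07
ee_pos: [297.9, 324.7, 231.5]
eef_rot: [1.0, -0.002, 0.0, -0.0]
force: [0.2, 0.0, 0.1]
width: 85.2
```

drive_tool(
  rows=[
    [[0.015,0.027,0,0,0,0],[0.015,0.027,0,0,0,0],[0.015,0.027,0,0,0,0],[0.015,0.027,0,0,0,0],[0.015,0.027,0,0,0,0],[0.015,0.027,0,0,0,0],[0.015,0.027,0,0,0,0],[0,0,0,0,0,0]],
  ],
)

```text
time_s: 2.73
ee_pos: [403.7, 133.5, 231.5]
eef_rot: [1.0, -0.004, 0.0, 0.001]
force: [-1.0, 0.2, -0.8]
width: 85.6
```

Run:
```python
from h import *
p=env.read_camera('wrist'); save(p,'w1.png'); np.save('w1.npy',p,allow_pickle=True)
s=env.get_state(); print(s['ee_pos'],R.from_quat(s['eef_rot']).as_euler('ZYX',degrees=True),p['intrinsics'])
Rm=cv2.Rodrigues(np.array(p['rvec'],float))[0]; print(-Rm.T@np.array(p['tvec'],float).ravel(),Rm.round(3))
# plates from the top camera: dark grey blobs
p=env.read_camera('top'); np.save('t1.npy',p,allow_pickle=True); save(p,'t1.png')
im=p['img'].astype(int)
m=((im.max(2)<95)&(im.max(2)-im.min(2)<30)).astype(np.uint8)
for c in cv2.findContours(m,0,1)[0]:
    if cv2.contourArea(c)<150: continue
    (u,v),sz,a=cv2.minAreaRect(c); M=cv2.moments(c)
    print('dark',round(u,1),round(v,1),ray(p,(M['m10']/M['m00'],M['m01']/M['m00']),4).round(1)[:2],np.round(sz,1),round(a,1))
```

```text
[403.0653264  135.02946749 231.33336616] [-4.99572091e-01 -9.32095897e-03  1.79987211e+02] [[332.39982597   0.         323.26081178]
 [  0.         332.39982597 199.21595649]
 [  0.           0.           1.        ]]
[486.25685254 134.45102924 372.91899361] [[-0.009 -1.     0.001]
 [-0.947  0.009  0.32 ]
 [-0.32   0.002 -0.947]]
dark 519.5 391.0 [ -31.5 -566. ] [16. 71.] 90.0
dark 318.5 387.0 [-49.5   0.9] [24. 45.] 90.0
dark 252.1 335.8 [ 73.1 160.8] [229.   78.1] 34.6
dark 276.3 231.6 [405.2 141.5] [41.7 51.4] 3.4
dark 237.5 229.5 [405.5 255.7] [51. 49.] 90.0
dark 115.1 196.2 [492.7 619. ] [34.7 35.2] 10.0
dark 447.4 183.2 [ 561.5 -366.3] [15.8 16.4] 71.6
dark 347.5 148.5 [658.8 -66.2] [17. 17.] 90.0
dark 305.5 154.0 [637.8  61.4] [27.6 27.6] 45.0
dark 387.4 149.4 [ 659.  -184.9] [22.  26.1] 4.1
dark 119.2 157.5 [609.5 612.4] [30.  34.2] 22.8
dark 199.0 133.9 [679.8 385.6] [31.3 31.3] 54.5
dark 122.7 120.0 [724.9 608.1] [26.1 34.2] 36.5
dark 533.5 173.0 [ 589.2 -634.4] [ 33. 154.] -0.0
dark 606.5 225.0 [ 427.  -848.4] [348.  65.] 90.0
dark 40.5 209.5 [437.  859.5] [ 81. 379.] 0.0
```

View pics/w1.png

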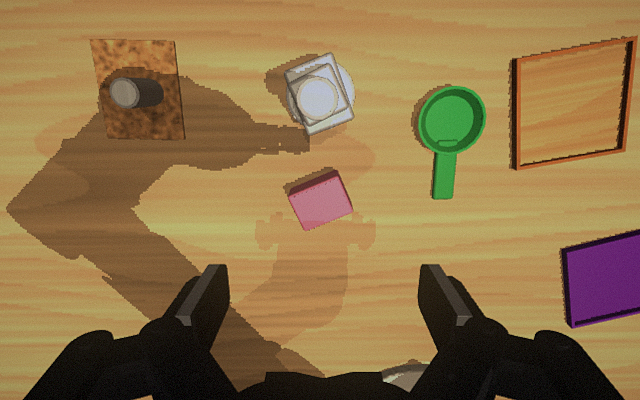

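Wrist view: the stack is at about (318,95), the pink block at (320,200), and the gripper fingers are at the bottom. I'll enlarge the stack to get edges and angles.

Run:
```python
import cv2,numpy as np
from h import *
a=cv2.imread('pics/w1.png')[40:150,255:385]
cv2.imwrite('pics/w1z.png',cv2.resize(a,None,fx=5,fy=5,interpolation=cv2.INTER_CUBIC))
```

```text
(no output)
```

View pics/w1z.png

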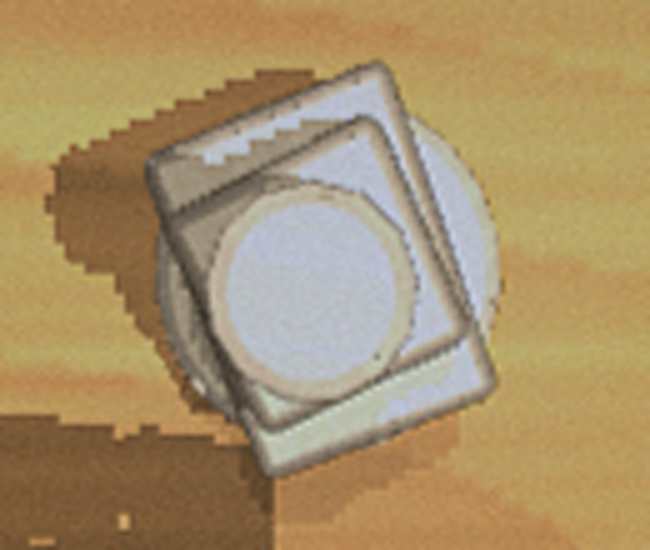

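Run:
```python
from h import *
p=np.load('w1.npy',allow_pickle=True).item()
f=lambda x,y,z: ray(p,(255+(x+.5)/5-.5,40+(y+.5)/5-.5),z)[:2]
print('slim',f(312,293,148), 'r',np.linalg.norm(f(416,293,148)-f(208,293,148))/2)
for n,z,c in [('obl',68,[(384,62),(149,164),(270,476),(498,382)]),('sq',98,[(376,117),(166,212),(268,430),(470,335)])]:
    P=np.array([f(x,y,z) for x,y in c]); print(n,P.mean(0).round(1))
    for i in range(4):
        d=P[(i+1)%4]-P[i]; print(round(np.linalg.norm(d),1),round(np.degrees(np.arctan2(d[1],d[0])),1))
print('wide y',f(498,250,34),f(160,280,34))
q=np.load('t1.npy',allow_pickle=True).item()
g=lambda x,y,z: ray(q,(190+x/2.607,90+y/2.607),z)[:2]
T=np.array([g(x,y,10) for x,y in [(408,278),(509,266),(522,366),(421,380)]]); print('tray',T.mean(0),T)
print('wrist tray corner',[ray(p,x,10)[:2].round(1) for x in [(512,58),(636,38),(626,150),(513,169)]])
print('box',[g(x,y,60).round() for x,y in [(395,52),(572,35)]],'pink',[ray(p,x,30)[:2].round() for x in [(288,185),(338,170),(353,210),(303,230)]])
```

```text
slim [479.31111252 138.32348586] r 13.47222772211956
obl [479.7 137.2]
43.3 111.3
56.7 -159.8
44.2 -68.4
56.4 21.1
sq [480.3 137.9]
35.4 112.3
36.8 -155.7
35.7 -65.9
35.7 24.7
wide y [483.44762327 104.14482985] [478.47225753 169.84573629]
tray [ 463.47455353 -131.58199206] [[ 512.2298743   -65.30021541]
 [ 529.40760023 -180.45111017]
 [ 415.72546006 -197.51456028]
 [ 396.53527953  -83.0620824 ]]
wrist tray corner [array([512.1, -56.5]), array([ 529.4, -176.3]), array([ 417.6, -198. ]), array([397.3, -77.5])]
box [array([760., -42.]), array([ 786., -239.])] pink [array([387., 173.]), array([403., 119.]), array([357., 102.]), array([334., 158.])]
```

Measured: stack centre about (480,138), and the oblong tin's long axis is yawed about 21°, with the square tin about 23°. The plates are roughly at wide (638,61), small (659,-66) and oblong (659,-185), and I'll refine them with the wrist camera. Next I turn the tool to 21° and compute the approach.

drive_tool(
  rows=[
    [[0,0,0,0,0,-0.124],[0,0,0,0,0,-0.124],[0,0,0,0,0,-0.124],[0,0,0,0,0,0],[0,0,0,0,0,0]],
  ],
)

```text
time_s: 3.25
ee_pos: [402.0, 137.7, 231.3]
eef_rot: [0.983, 0.183, 0.0, -0.0]
force: [-0.5, 1.3, -0.4]
width: 85.1
```

```bash
cat >> h.py <<'E'
def go(target,yaw=None):
    "print pose and the tool-frame shift (mm) to a world target, and the turn about tool z"
    s=env.get_state(); r=R.from_quat(s['eef_rot']); x=r.as_matrix()[:,0]; y=np.degrees(np.arctan2(x[1],x[0]))
    print('t %.2f ee'%s['time_s'],s['ee_pos'].round(1),'yaw %.2f'%y,'tilt',(r.as_matrix()[:2,2]).round(4),'F',np.round(s['force'],1),'w %.1f'%s['width'])
    print('tool shift mm',r.inv().apply(np.array(target)-s['ee_pos']).round(1), '' if yaw is None else 'rz %.4f'%-np.radians(yaw-y))
E
python3 -c "
from h import *
go([480,138,231])"
```

```text
t 3.25 ee [402.  137.7 231.3] yaw 21.05 tilt [0.0001 0.0002] F [-0.5  1.3 -0.4] w 85.1
tool shift mm [72.9 27.8  0.4]
```

drive_tool(
  rows=[
    [[0.0145,0.0054,0,0,0,0],[0.0145,0.0054,0,0,0,0],[0.0145,0.0054,0,0,0,0],[0.0145,0.0054,0,0,0,0],[0.0145,0.0054,0,0,0,0],[0,0,0,0,0,0],[0,0,0,0,0,0]],
  ],
)

```text
time_s: 3.83
ee_pos: [479.8, 138.5, 230.7]
eef_rot: [0.983, 0.183, -0.001, 0.0]
force: [-0.1, 0.0, -0.9]
width: 85.6
```

Run:
```python
from h import *
go([480,138,104])
p=env.read_camera('wrist'); save(p,'w2.png'); np.save('w2.npy',p,allow_pickle=True)
im=cv2.resize(cv2.imread('pics/w2.png')[180:400,170:450],None,fx=2.7,fy=2.7,interpolation=cv2.INTER_CUBIC)
def dr(P,c):
    for u in (proj(p,P)-[170,180])*2.7: cv2.circle(im,tuple(int(v) for v in u),1,c,-1)
t=np.linspace(0,2*np.pi,60)
for r,z in [(14,148),(34,34)]: dr(np.c_[480+r*np.cos(t),138+r*np.sin(t),0*t+z],(0,0,255))
cs=np.array([[-1,-1],[1,-1],[1,1],[-1,1]])
def rect(cx,cy,hx,hy,yaw,z):
    q=cs*[hx,hy]; a=np.radians(yaw); q=q@np.array([[np.cos(a),np.sin(a)],[-np.sin(a),np.cos(a)]])+[cx,cy]
    L=np.concatenate([np.linspace(q[i],q[(i+1)%4],25) for i in range(4)]); return np.c_[L,np.full(len(L),z)]
dr(rect(480,138,19,19,23,98),(0,255,0)); dr(rect(480,138,30,23,21,68),(255,0,0))
cv2.imwrite('pics/w2z.png',im)
```

```text
t 3.83 ee [479.8 138.5 230.7] yaw 21.04 tilt [-0.001  -0.0005] F [-0.1  0.  -0.9] w 85.6
tool shift mm [  0.2   0.5 126.7]
```

View pics/w2z.png

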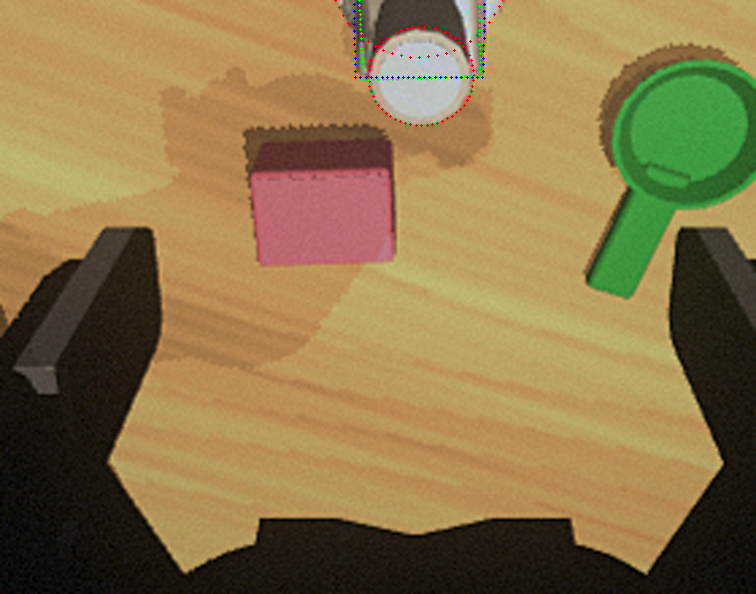

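The overlay at crop (420,77) lands on the slim tin's lid to about 1 mm, centred between the fingers. I'll descend and grip.

drive_tool(
  rows=[
    [[0,0,0.025,0,0,0],[0,0,0.03,0,0,0],[0,0,0.03,0,0,0],[0,0,0.025,0,0,0],[0,0,0.014,0,0,0],[0,0,0,0,0,0]],
  ],
)

```text
time_s: 4.38
ee_pos: [476.8, 137.4, 104.3]
eef_rot: [0.983, 0.184, -0.003, 0.001]
force: [-0.3, -0.3, 0.4]
width: 85.8
```

drive_tool(
  rows=[
    [[0,0,0,0,0,0],[0,0,0,0,0,0],[0,0,0,0,0,0],[0,0,0,0,0,0],[0,0,0,0,0,0],[0,0,0,0,0,0],[0,0,0,0,0,0],[0,0,0,0,0,0]],
  ],
  grip=255,
)

```text
time_s: 5.05
ee_pos: [480.4, 138.3, 108.4]
eef_rot: [0.983, 0.185, 0.001, -0.0]
force: [-0.7, -0.3, 5.5]
width: 26.6
```

drive_tool(
  rows=[
    [[0,0,-0.015,0,0,0],[0,0,-0.03,0,0,0],[0,0,-0.04,0,0,0.122],[0,0,-0.035,0,0,0.122],[0,0,0,0,0,0.122],[0,0,0,0,0,0]],
  ],
)

```text
time_s: 5.55
ee_pos: [480.5, 138.8, 229.4]
eef_rot: [1.0, 0.0, 0.002, -0.001]
force: [0.2, 0.2, -1.3]
width: 27.0
```

drive_tool(
  rows=[
    [[0.01,0.02,0,0,0,0],[0.018,0.03,0,0,0,0],[0.018,0.03,0,0,0,0],[0.018,0.03,0,0,0,0],[0.018,0.03,0,0,0,0],[0.018,0.03,0,0,0,0],[0.01,0.02,0,0,0,0],[0,0,0,0,0,0]],
  ],
)

```text
time_s: 6.22
ee_pos: [590.9, -54.9, 224.3]
eef_rot: [1.0, 0.003, -0.002, 0.001]
force: [-0.2, 0.4, -1.4]
width: 27.0
```

drive_tool(
  rows=[
    [[0,0,0,0,0,0],[0,0,0,0,0,0]],
  ],
)

```text
time_s: 6.38
ee_pos: [590.0, -51.0, 225.9]
eef_rot: [1.0, 0.003, -0.001, -0.0]
force: [-0.8, -0.2, -0.4]
width: 26.9
```

Run:
```python
from h import *
go([659,-66,14])
p=env.read_camera('wrist'); save(p,'w3.png'); np.save('w3.npy',p,allow_pickle=True)
im=p['img'].astype(int)
m=((im.max(2)<110)&(im.max(2)-im.min(2)<35)).astype(np.uint8)
for c in cv2.findContours(m,0,1)[0]:
    if cv2.contourArea(c)<600: continue
    P=np.array([ray(p,u,4)[:2] for u in c.reshape(-1,2)],np.float32)
    (u,v),w,a=cv2.minAreaRect(P); M=cv2.moments(P); (ex,ey),er,_=cv2.fitEllipse(P)
    print(c.reshape(-1,2).mean(0).round(),'rect',round(u,1),round(v,1),np.round(w,1),round(a,1),'mom',round(M['m10']/M['m00'],1),round(M['m01']/M['m00'],1),'ell',round(ex,1),round(ey,1),np.round(er,1))
```

```text
t 6.38 ee [590.  -51.  225.9] yaw 0.40 tilt [-0.0026  0.0003] F [-0.8 -0.2 -0.4] w 26.9
tool shift mm [ 69.5  15.5 211.7] 
[136. 280.] rect 427.7 188.3 [55.9 70.6] 25.4 mom 440.0 175.7 ell 428.7 189.5 [52.6 84.4]
[ 13. 255.] rect 474.5 333.0 [28.2 63.4] 29.1 mom 475.4 328.0 ell 474.8 328.7 [28.3 62.1]
[322. 351.] rect 372.9 -50.4 [261.4 735. ] 0.4 mom 331.1 -51.0 ell 339.1 -52.3 [257.  708.8]
[164. 254.] rect 478.2 149.2 [86.8 85.4] 56.5 mom 476.7 138.6 ell 461.5 156.8 [ 71.6 115.2]
[610. 199.] rect 553.3 -384.6 [102.6  54.3] 73.7 mom 553.6 -378.2 ell 552.9 -379.3 [ 53.8 101.5]
[103. 121.] rect 636.2 185.0 [58.4 58.3] 76.9 mom 635.5 177.1 ell 636.1 187.9 [53.  67.6]
[218. 119.] rect 636.7 62.8 [90.3 89.6] 71.0 mom 636.6 62.8 ell 636.6 62.8 [89.2 89.5]
[337. 100.] rect 658.2 -63.5 [57.6 57.4] 64.9 mom 658.2 -63.6 ell 658.2 -63.6 [57.1 57.2]
[450.  99.] rect 658.0 -181.9 [69.7 82.8] 87.1 mom 658.2 -181.9 ell 658.3 -182.0 [79.8 97.9]
```

View pics/w3.png

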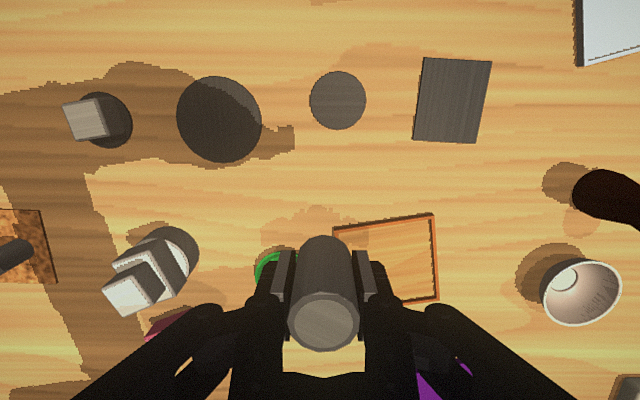

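Run:
```python
from h import *
p=np.load('w3.npy',allow_pickle=True).item()
print([ray(p,(323.3,320.8),z).round(1) for z in (264,266.4,269)])
g=p['img'][280:365,270:375]; g=cv2.cvtColor(g,cv2.COLOR_RGB2GRAY)
print(cv2.HoughCircles(g,cv2.HOUGH_GRADIENT,1,20,param1=80,param2=15,minRadius=26,maxRadius=40)[0][:2]+[270,280,0])
for z in (264,266.4,269):
    c=np.array(p['tvec']); print(proj(p,[[590,-51,z],[590,-37,z],[590,-65,z],[604,-51,z],[576,-51,z]]).round(1).tolist())
go([658.2,-64.5,104+10-4])
```

```text
[array([589.6, -49.5, 264. ]), array([591.5, -49.5, 266.4]), array([593.6, -49.4, 269. ])]
[[328.5        321.5         29.39999962]]
[[327.4, 319.9], [290.0, 319.7], [364.8, 320.1], [327.8, 287.7], [327.0, 349.8]]
[[327.5, 324.3], [289.3, 324.0], [365.6, 324.5], [327.9, 291.6], [327.0, 354.6]]
[[327.5, 329.2], [288.6, 328.9], [366.4, 329.4], [328.0, 296.0], [327.1, 359.9]]
t 6.43 ee [590.  -50.6 226.4] yaw 0.42 tilt [-0.0017  0.0002] F [-1.3  0.1 -0.1] w 26.9
tool shift mm [ 68.3  14.4 116.3]
```

drive_tool(
  rows=[
    [[0.017,0.0036,0,0,0,0],[0.017,0.0036,0,0,0,0],[0.017,0.0036,0,0,0,0],[0.017,0.0036,0,0,0,0],[0,0,0.03,0,0,0],[0,0,0.04,0,0,0],[0,0,0.04,0,0,0],[0,0,0.03,0,0,0]],
  ],
)

```text
time_s: 7.1
ee_pos: [656.8, -63.7, 83.9]
eef_rot: [1.0, 0.004, -0.002, -0.0]
force: [-0.2, 0.4, -2.0]
width: 26.5
```

drive_tool(
  rows=[
    [[0,0,0.03,0,0,0],[0,0,0.02,0,0,0],[0,0,0.01,0,0,0],[0,0,0.005,0,0,0],[0,0,0,0,0,0],[0,0,0,0,0,0]],
  ],
)

```text
time_s: 7.6
ee_pos: [659.7, -65.0, 23.9]
eef_rot: [1.0, 0.003, 0.001, 0.0]
force: [0.0, -0.2, 0.0]
width: 26.4
```

```bash
python3 -c "
from h import *
go([658,-64.7,13.5])"
```

```text
t 7.60 ee [659.7 -65.   23.9] yaw 0.36 tilt [ 0.0024 -0.0002] F [ 0.  -0.2  0. ] w 26.4
tool shift mm [-1.7 -0.3 10.4]
```

drive_tool(
  rows=[
    [[-0.001,0,0.004,0,0,0],[0,0,0.003,0,0,0],[0,0,0.001,0,0,0],[0,0,0,0,0,0]],
  ],
)

```text
time_s: 7.93
ee_pos: [657.9, -65.4, 14.6]
eef_rot: [1.0, 0.003, 0.0, -0.0]
force: [-0.1, -0.0, -1.4]
width: 26.6
```

drive_tool(
  rows=[
    [[0,0,0.001,0,0,0],[0,0,0,0,0,0],[0,0,0,0,0,0]],
  ],
)

```text
time_s: 8.18
ee_pos: [658.0, -65.4, 14.5]
eef_rot: [1.0, 0.003, 0.0, 0.0]
force: [-3.3, 1.2, 4.6]
width: 26.5
```

drive_tool(
  rows=[
    [[0,0,0.001,0,0,0],[0,0,0,0,0,0],[0,0,0,0,0,0]],
  ],
)

```text
time_s: 8.43
ee_pos: [658.0, -65.4, 14.4]
eef_rot: [1.0, 0.003, 0.001, 0.0]
force: [-4.8, 1.0, 10.5]
width: 26.6
```

Contact at 14.4 mm, as expected. Release, lift and return above the stack.

drive_tool(
  rows=[
    [[0,0,0,0,0,0],[0,0,0,0,0,0],[0,0,0,0,0,0],[0,0,0,0,0,0],[0,0,0,0,0,0],[0,0,0,0,0,0]],
  ],
  grip=0,
)

```text
time_s: 8.93
ee_pos: [657.6, -65.4, 12.0]
eef_rot: [1.0, 0.003, -0.0, 0.0]
force: [-0.2, -0.4, 0.0]
width: 85.4
```

drive_tool(
  rows=[
    [[0,0,-0.02,0,0,0],[0,0,-0.035,0,0,0],[0,0,-0.04,0,0,0],[0,0,-0.04,0,0,0],[0,0,-0.035,0,0,0],[0,0,-0.02,0,0,0],[0,0,0,0,0,0]],
  ],
)

```text
time_s: 9.52
ee_pos: [660.2, -65.8, 209.0]
eef_rot: [1.0, 0.003, 0.005, 0.0]
force: [0.2, -0.6, 0.2]
width: 85.2
```

drive_tool(
  rows=[
    [[-0.02,-0.018,0,0,0,0],[-0.028,-0.023,0,0,0,0],[-0.028,-0.023,0,0,0,0],[-0.028,-0.023,0,0,0,0],[-0.028,-0.023,0,0,0,0],[-0.028,-0.023,0,0,0,0],[-0.02,-0.018,0,0,0,0]],
  ],
)

```text
time_s: 10.1
ee_pos: [474.5, 85.7, 201.9]
eef_rot: [1.0, 0.003, -0.0, -0.0]
force: [-0.3, 0.1, 0.6]
width: 85.6
```

drive_tool(
  rows=[
    [[-0.02,-0.013,0,0,0,0],[-0.02,-0.013,0,0,0,0],[-0.02,-0.012,0,0,0,0],[-0.02,-0.012,0,0,0,0],[0,0,0,0,0,0],[0,0,0,0,0,0]],
  ],
)

```text
time_s: 10.6
ee_pos: [396.0, 134.7, 202.3]
eef_rot: [1.0, 0.004, 0.0, -0.0]
force: [-0.2, -0.1, -0.7]
width: 85.1
```

Run:
```python
from h import *
go([480,138,231],21)
p=env.read_camera('wrist'); save(p,'w4.png'); np.save('w4.npy',p,allow_pickle=True)
q=proj(p,[[480,138,98],[658,-65,54]]); print(q)
im=cv2.imread('pics/w4.png'); u,v=q[0].astype(int); 
a=im[max(v-60,0):v+60,u-70:u+70]; print('org',u-70,max(v-60,0)); b=cv2.resize(a,None,fx=5,fy=5,interpolation=cv2.INTER_CUBIC); cv2.imwrite('pics/w4z.png',b[:600])
```

```text
t 10.60 ee [396.  134.7 202.3] yaw 0.43 tilt [0.0003 0.0003] F [-0.2 -0.1 -0.7] w 85.1
tool shift mm [ 84.   -2.7 -28.7] rz -0.3591
[[ 321.70338228   84.56873786]
 [ 634.13586549 -200.49170827]]
org 251 24
```

View pics/w4z.png

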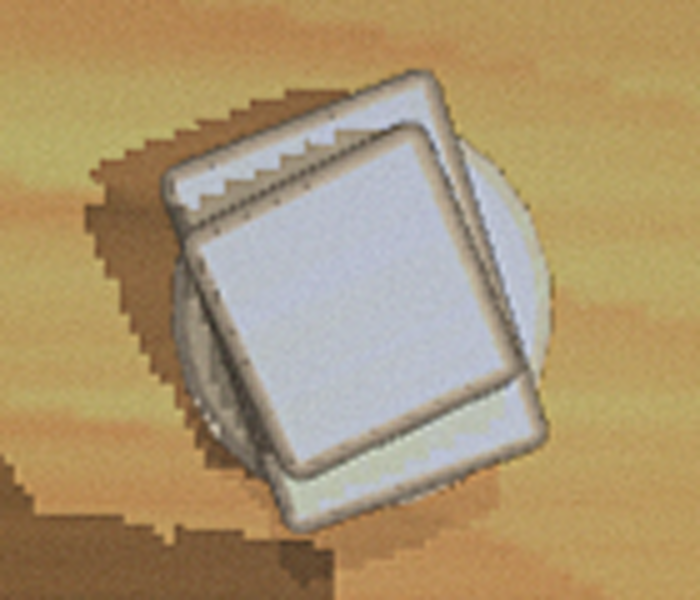

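The slim tin is off and the rest of the stack is undisturbed. The square lid's corners are at crop (418,122), (185,235), (298,478), (528,372).

Run:
```python
from h import *
p=np.load('w4.npy',allow_pickle=True).item()
f=lambda x,y,z: ray(p,(251+(x+.5)/5-.5,24+(y+.5)/5-.5),z)[:2]
for n,z,c in [('obl',68,[(434,66),(162,176),(293,536),(552,438)]),('sq',98,[(419,120),(183,235),(297,480),(530,373)])]:
    P=np.array([f(x,y,z) for x,y in c]); print(n,P.mean(0).round(1))
    for i in range(4):
        d=P[(i+1)%4]-P[i]; print(round(np.linalg.norm(d),1),round(np.degrees(np.arctan2(d[1],d[0])),1))
print('wide y',f(552,300,34),f(174,310,34))
go([480,138,66],23)
```

```text
obl [479.3 137.3]
44.2 110.6
57.8 -160.0
44.6 -69.2
57.6 20.4
sq [479.9 137.7]
35.5 114.6
36.4 -154.7
36.3 -65.5
36.5 26.6
wide y [481.43894001 103.73112726] [479.27023511 170.3095633 ]
t 10.65 ee [396.6 134.4 202.2] yaw 0.36 tilt [0.0002 0.    ] F [-0.1 -0.2  0.7] w 85.5
tool shift mm [ 83.4  -3.1 136.2] rz -0.3951
```

drive_tool(
  rows=[
    [[0.0209,-0.0006,0,0,0,0],[0.0209,-0.0006,0,0,0,0],[0.0209,-0.0006,0,0,0,0],[0.0209,-0.0006,0,0,0,0],[0,0,0,0,0,-0.1075],[0,0,0,0,0,-0.1075],[0,0,0,0,0,-0.1075],[0,0,0,0,0,-0.1075]],
  ],
)

```text
time_s: 11.32
ee_pos: [481.1, 136.3, 201.4]
eef_rot: [0.976, 0.218, -0.001, 0.0]
force: [-0.5, 0.1, -0.0]
width: 85.6
```

drive_tool(
  rows=[
    [[0,0,0.015,0,0,0],[0,0,0.03,0,0,0],[0,0,0.03,0,0,0],[0,0,0.025,0,0,0],[0,0,0.015,0,0,0],[0,0,0.005,0,0,0],[0,0,0,0,0,0],[0,0,0,0,0,0]],
  ],
)

```text
time_s: 11.98
ee_pos: [481.2, 136.9, 82.8]
eef_rot: [0.976, 0.216, 0.0, 0.0]
force: [0.4, -0.2, 0.6]
width: 85.4
```

```bash
python3 -c "
from h import *
go([480,137.5,66],25)"
```

```text
t 11.98 ee [481.2 136.9  82.8] yaw 24.91 tilt [ 0.0008 -0.0002] F [ 0.4 -0.2  0.6] w 85.4
tool shift mm [-0.9 -1.  16.8] rz -0.0016
```

drive_tool(
  rows=[
    [[-0.0005,-0.0005,0.01,0,0,0],[0,0,0.0045,0,0,0],[0,0,0,0,0,0]],
  ],
)

```text
time_s: 12.23
ee_pos: [479.7, 137.3, 67.9]
eef_rot: [0.976, 0.216, 0.0, -0.0]
force: [-1.2, -0.8, 0.9]
width: 85.5
```

drive_tool(
  rows=[
    [[0,0,0,0,0,0],[0,0,0,0,0,0],[0,0,0,0,0,0],[0,0,0,0,0,0],[0,0,0,0,0,0],[0,0,0,0,0,0],[0,0,0,0,0,0],[0,0,0,0,0,0]],
  ],
  grip=255,
)

```text
time_s: 12.9
ee_pos: [480.2, 137.6, 68.5]
eef_rot: [0.976, 0.216, 0.001, -0.0]
force: [0.1, -0.0, 5.7]
width: 37.0
```

drive_tool(
  rows=[
    [[0,0,-0.005,0,0,0],[0,0,-0.015,0,0,0],[0,0,-0.03,0,0,0],[0,0,-0.03,0,0,0],[0,0,-0.02,0,0,0],[0,0,-0.01,0,0,0],[0,0,0,0,0,0]],
  ],
)

```text
time_s: 13.48
ee_pos: [480.4, 137.8, 179.7]
eef_rot: [0.976, 0.216, 0.002, -0.001]
force: [0.2, 0.3, -1.3]
width: 36.9
```

```bash
python3 -c "
from h import *
go([464,-130,178],8.4)"
```

```text
t 13.48 ee [480.4 137.8 179.7] yaw 24.94 tilt [0.0032 0.0019] F [ 0.2  0.3 -1.3] w 36.9
tool shift mm [-127.8  235.9    1.1] rz 0.2886
```

drive_tool(
  rows=[
    [[0,0,0,0,0,0.09],[0,0,0,0,0,0.09],[0,0,0,0,0,0.09],[-0.0045,0.0194,0,0,0,0],[-0.0067,0.029,0,0,0,0],[-0.0067,0.029,0,0,0,0],[-0.0067,0.029,0,0,0,0],[-0.0067,0.029,0,0,0,0]],
  ],
)

```text
time_s: 14.15
ee_pos: [469.4, -2.6, 175.6]
eef_rot: [0.997, 0.083, -0.002, -0.0]
force: [0.8, 0.5, -0.2]
width: 37.4
```

drive_tool(
  rows=[
    [[-0.0067,0.029,0,0,0,0],[-0.0067,0.029,0,0,0,0],[-0.0067,0.029,0,0,0,0],[-0.0045,0.0195,0,0,0,0],[-0.0045,0.0195,0,0,0,0],[0,0,0,0,0,0],[0,0,0,0,0,0]],
  ],
)

```text
time_s: 14.73
ee_pos: [461.7, -130.9, 175.7]
eef_rot: [0.997, 0.081, -0.002, -0.0]
force: [-0.6, -0.0, -0.5]
width: 37.1
```

```bash
python3 -c "
from h import *
go([464,-130,4.3],9)
p=env.read_camera('wrist'); save(p,'w5.png')"
```

```text
t 14.73 ee [ 461.7 -130.9  175.7] yaw 9.33 tilt [-0.0038  0.0007] F [-0.6 -0.  -0.5] w 37.1
tool shift mm [  3.   -0.3 171.4] rz 0.0057
```

View pics/w5.png

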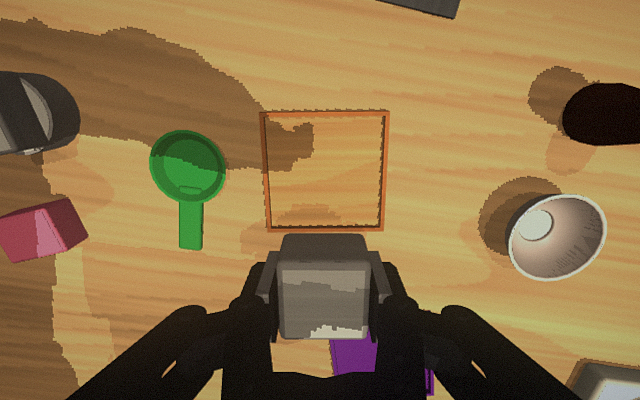

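The square tin is held level and the tray (columns 262–389) is centred ahead of it. I'll lower it.

drive_tool(
  rows=[
    [[0.002,0,0.02,0,0,0],[0,0,0.04,0,0,0],[0,0,0.04,0,0,0],[0,0,0.03,0,0,0],[0,0,0.02,0,0,0],[0,0,0.012,0,0,0],[0,0,0,0,0,0],[0,0,0,0,0,0]],
  ],
)

```text
time_s: 15.45
ee_pos: [464.4, -129.4, 15.2]
eef_rot: [0.997, 0.083, -0.001, -0.0]
force: [0.6, 0.4, 0.4]
width: 36.9
```

drive_tool(
  rows=[
    [[0,0,0.004,0,0,0],[0,0,0.003,0,0,0],[0,0,0.001,0,0,0],[0,0,0,0,0,0],[0,0,0,0,0,0]],
  ],
)

```text
time_s: 15.87
ee_pos: [465.2, -130.1, 8.2]
eef_rot: [0.997, 0.082, 0.0, 0.0]
force: [-0.6, -0.6, -0.7]
width: 37.2
```

drive_tool(
  rows=[
    [[0,0,0.002,0,0,0],[0,0,0,0,0,0],[0,0,0,0,0,0]],
  ],
)

```text
time_s: 16.12
ee_pos: [464.9, -130.1, 5.8]
eef_rot: [0.997, 0.082, -0.0, 0.0]
force: [-0.5, 0.5, 0.1]
width: 36.9
```

drive_tool(
  rows=[
    [[0,0,0.001,0,0,0],[0,0,0,0,0,0],[0,0,0,0,0,0]],
  ],
)

```text
time_s: 16.37
ee_pos: [464.9, -130.1, 4.7]
eef_rot: [0.997, 0.083, -0.0, -0.0]
force: [-0.4, -0.4, -1.3]
width: 37.3
```

drive_tool(
  rows=[
    [[0,0,0.001,0,0,0],[0,0,0,0,0,0],[0,0,0,0,0,0]],
  ],
)

```text
time_s: 16.62
ee_pos: [465.1, -130.1, 4.5]
eef_rot: [0.997, 0.083, 0.0, 0.0]
force: [-3.4, 1.0, 6.7]
width: 37.2
```

drive_tool(
  rows=[
    [[0,0,0,0,0,0],[0,0,0,0,0,0],[0,0,0,0,0,0],[0,0,0,0,0,0]],
  ],
  grip=75,
)

```text
time_s: 16.95
ee_pos: [465.0, -130.1, 3.7]
eef_rot: [0.997, 0.082, -0.0, -0.0]
force: [-0.5, 1.0, 0.3]
width: 60.1
```

drive_tool(
  rows=[
    [[0,0,-0.015,0,0,0],[0,0,-0.035,0,0,0],[0,0,-0.04,0,0,0],[0,0,-0.04,0,0,0],[0,0,-0.035,0,0,0],[0,0,-0.03,0,0,0],[-0.002,-0.018,0,0,0,0]],
  ],
)

```text
time_s: 17.53
ee_pos: [463.8, -114.6, 205.5]
eef_rot: [0.997, 0.082, 0.006, 0.002]
force: [0.7, -0.5, -0.3]
width: 60.1
```

drive_tool(
  rows=[
    [[-0.0027,-0.03,0,0,0,0],[-0.0027,-0.03,0,0,0,0],[-0.0027,-0.03,0,0,0,0],[-0.0027,-0.03,0,0,0,0],[-0.0027,-0.03,0,0,0,0],[-0.0027,-0.03,0,0,0,0],[-0.0027,-0.03,0,0,0,0]],
  ],
  grip=0,
)

```text
time_s: 18.12
ee_pos: [406.2, 92.6, 198.8]
eef_rot: [0.997, 0.082, 0.0, -0.0]
force: [0.7, -0.1, -0.9]
width: 85.5
```

drive_tool(
  rows=[
    [[-0.0027,-0.025,0,0,0,0],[0,-0.01,0,0,0,0],[0,0,0,0,0,0],[0,0,0,0,0,0]],
  ],
)

```text
time_s: 18.45
ee_pos: [398.4, 125.4, 198.7]
eef_rot: [0.997, 0.083, -0.0, 0.0]
force: [0.4, -0.7, 0.3]
width: 85.5
```

Run:
```python
from h import *
go([479.5,137.3,200],20.3)
p=env.read_camera('wrist'); save(p,'w6.png'); np.save('w6.npy',p,allow_pickle=True)
q=proj(p,[[480,137,68]]); u,v=q[0].astype(int); v=max(v,55)
im=cv2.imread('pics/w6.png')[v-55:v+65,u-70:u+70]; print('org',u-70,v-55); cv2.imwrite('pics/w6z.png',cv2.resize(im,None,fx=5,fy=5,interpolation=cv2.INTER_CUBIC))
```

```text
t 18.45 ee [398.4 125.4 198.7] yaw 9.54 tilt [-0.0002 -0.0004] F [ 0.4 -0.7  0.3] w 85.5
tool shift mm [81.9  1.8 -1.3] rz -0.1878
org 257 32
```

View pics/w6z.png

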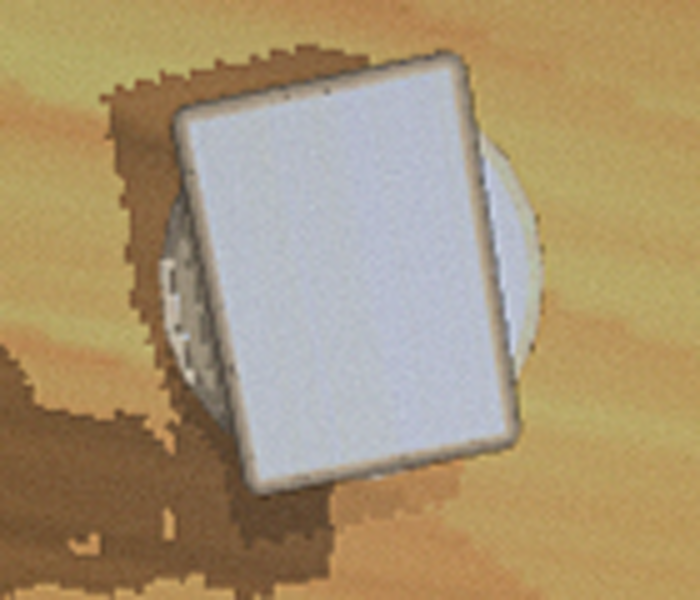

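The square tin is gone and the oblong lid is in clear view, with corners at crop (465,50), (173,112), (248,497), (521,440).

Run:
```python
from h import *
p=np.load('w6.npy',allow_pickle=True).item()
f=lambda x,y,z: ray(p,(257+(x+.5)/5-.5,32+(y+.5)/5-.5),z)[:2]
P=np.array([f(x,y,68) for x,y in [(466,50),(172,112),(248,497),(522,441)]]); print('obl',P.mean(0).round(1))
for i in range(4):
    d=P[(i+1)%4]-P[i]; print(round(np.linalg.norm(d),1),round(np.degrees(np.arctan2(d[1],d[0])),1))
# sub-pixel: bright lid mask
im=cv2.cvtColor(p['img'],cv2.COLOR_RGB2HSV)[32:152,257:397]
m=((im[...,1]<60)&(im[...,2]>165)).astype(np.uint8); c=max(cv2.findContours(m,0,1)[0],key=cv2.contourArea)
Q=np.array([ray(p,u,68)[:2] for u in c.reshape(-1,2)+[257,32]],np.float32); print(cv2.minAreaRect(Q))
print('wide y',f(543,265,34),f(160,275,34))
```

```text
obl [479.3 137.6]
44.9 110.5
58.2 -160.1
44.8 -69.1
57.8 19.9
((479.35205078125, 137.60824584960938), (56.01512145996094, 42.02269744873047), 20.349674224853516)
wide y [487.5483887  104.95061452] [474.84942868 170.4865256 ]
```

drive_tool(
  rows=[
    [[0.0205,0.0005,0,0,0,0],[0.0205,0.0005,0,0,0,0],[0.0205,0.0005,0,0,0,0],[0.0205,0.0005,0,0,0,0],[0,0,0,0,0,-0.0945],[0,0,0,0,0,-0.0945],[0,0,0.02,0,0,0],[0,0,0.03,0,0,0]],
  ],
)

```text
time_s: 19.17
ee_pos: [482.2, 136.4, 150.7]
eef_rot: [0.984, 0.176, 0.003, -0.001]
force: [1.2, 0.9, -0.8]
width: 85.5
```

drive_tool(
  rows=[
    [[0,0,0.03,0,0,0],[0,0,0.03,0,0,0],[0,0,0.02,0,0,0],[0,0,0.01,0,0,0],[0,0,0.005,0,0,0],[0,0,0,0,0,0],[0,0,0,0,0,0]],
  ],
)

```text
time_s: 19.75
ee_pos: [480.3, 136.4, 54.3]
eef_rot: [0.984, 0.176, 0.0, 0.0]
force: [-0.2, 0.9, 0.3]
width: 85.5
```

```bash
python3 -c "
from h import *
go([479.4,137.2,34],20.35)"
```

```text
t 19.75 ee [480.3 136.4  54.3] yaw 20.25 tilt [0.0007 0.    ] F [-0.2  0.9  0.3] w 85.5
tool shift mm [-0.6 -1.  20.3] rz -0.0018
```

drive_tool(
  rows=[
    [[-0.0005,-0.0005,0.01,0,0,0],[0,0,0.007,0,0,0],[0,0,0.003,0,0,0],[0,0,0,0,0,0]],
  ],
)

```text
time_s: 20.08
ee_pos: [478.8, 137.1, 33.6]
eef_rot: [0.984, 0.176, -0.0, 0.0]
force: [0.9, 0.4, 0.6]
width: 85.5
```

drive_tool(
  rows=[
    [[0,0,0,0,0,0],[0,0,0,0,0,0],[0,0,0,0,0,0],[0,0,0,0,0,0],[0,0,0,0,0,0],[0,0,0,0,0,0],[0,0,0,0,0,0]],
  ],
  grip=255,
)

```text
time_s: 20.67
ee_pos: [479.6, 137.6, 34.4]
eef_rot: [0.984, 0.176, 0.001, -0.0]
force: [-1.8, -0.1, 5.6]
width: 45.1
```

```bash
python3 -c "
from h import *
go([479.4,137.2,34],20.35)"
```

```text
t 20.67 ee [479.6 137.6  34.4] yaw 20.31 tilt [0.0013 0.0005] F [-1.8 -0.1  5.6] w 45.1
tool shift mm [-0.3  0.3  0.4] rz -0.0007
```

drive_tool(
  rows=[
    [[0,0,-0.005,0,0,0],[0,0,-0.015,0,0,0],[0,0,-0.03,0,0,0],[0,0,-0.04,0,0,0],[0,0,-0.03,0,0,0],[0,0,0,0,0,0.1015],[0,0,0,0,0,0.1015],[0,0,0,0,0,0.1015]],
  ],
)

```text
time_s: 21.33
ee_pos: [478.5, 137.3, 153.9]
eef_rot: [1.0, 0.022, -0.0, -0.0]
force: [-0.0, 0.0, -2.4]
width: 45.3
```

drive_tool(
  rows=[
    [[0,0,0,0,0,0.1015],[0,0,0,0,0,0],[0,0,0,0,0,0]],
  ],
)

```text
time_s: 21.58
ee_pos: [478.5, 137.1, 153.4]
eef_rot: [1.0, -0.024, -0.001, 0.0]
force: [-1.2, 0.8, -0.9]
width: 45.3
```

```bash
python3 -c "
from h import *
go([600,-182.5,154],-2.9)"
```

```text
t 21.58 ee [478.5 137.1 153.4] yaw -2.80 tilt [-0.0012 -0.0003] F [-1.2  0.8 -0.9] w 45.3
tool shift mm [136.9 313.3  -0.6] rz 0.0017
```

drive_tool(
  rows=[
    [[0.006,0.014,0,0,0,0],[0.012,0.03,0,0,0,0],[0.012,0.03,0,0,0,0],[0.012,0.03,0,0,0,0],[0.012,0.03,0,0,0,0],[0.012,0.03,0,0,0,0],[0.012,0.03,0,0,0,0]],
  ],
)

```text
time_s: 22.17
ee_pos: [546.9, -62.0, 153.5]
eef_rot: [1.0, -0.024, -0.0, -0.0]
force: [0.9, -0.3, -1.6]
width: 45.3
```

drive_tool(
  rows=[
    [[0.012,0.03,0,0,0,0],[0.012,0.03,0,0,0,0],[0.012,0.03,0,0,0,0],[0.01,0.02,0,0,0,0],[0.003,0.009,0,0,0,0],[0,0,0,0,0,0],[0,0,0,0,0,0]],
  ],
)

```text
time_s: 22.75
ee_pos: [589.2, -181.8, 153.2]
eef_rot: [1.0, -0.026, -0.001, -0.0]
force: [0.0, 0.2, -0.7]
width: 45.0
```

Run:
```python
from h import *
p=env.read_camera('wrist'); save(p,'w7.png'); np.save('w7.npy',p,allow_pickle=True)
im=p['img'].astype(int)
m=((im.max(2)<110)&(im.max(2)-im.min(2)<35)).astype(np.uint8); m[215:]=0
for c in cv2.findContours(m,0,1)[0]:
    if cv2.contourArea(c)<600: continue
    P=np.array([ray(p,u,4)[:2] for u in c.reshape(-1,2)],np.float32)
    (u,v),w,a=cv2.minAreaRect(P)
    print(c.reshape(-1,2).mean(0).round(),'rect',round(u,1),round(v,1),np.round(w,1),round(a,1))
go([658,-182.5,34],-2.9)
```

```text
[545. 203.] rect 566.8 -389.2 [106.1  37.7] 87.1
[ 45. 141.] rect 635.1 57.2 [83.1 90.4] 69.7
[185. 109.] rect 658.4 -67.8 [58.2 53.2] 11.7
[323. 100.] rect 657.7 -183.0 [69.  83.1] 86.9
t 22.80 ee [ 589.3 -181.2  153.5] yaw -2.89 tilt [-0.0008  0.0005] F [ 1.   0.5 -2.4] w 45.4
tool shift mm [ 68.8  -2.1 119.4] rz 0.0002
```

View pics/w7.png

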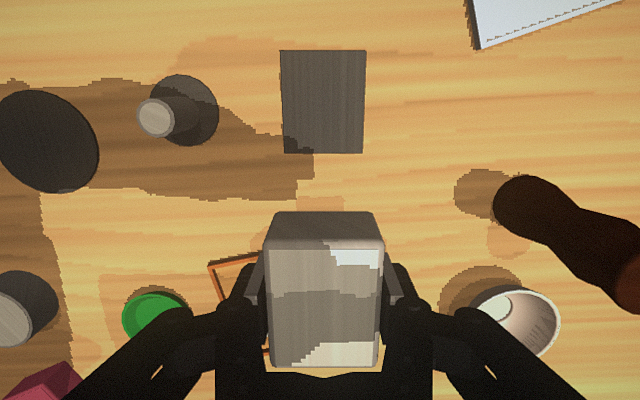

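Run:
```python
from h import *
p=np.load('w7.npy',allow_pickle=True).item()
P=np.array([ray(p,u,187)[:2] for u in [(264.5,240),(383,241),(380.5,367),(265,367)]]); print(P.mean(0).round(1),P.round(1))
```

```text
[ 591.2 -180.3] [[ 621.2 -160.9]
 [ 618.6 -203.1]
 [ 561.3 -202.4]
 [ 563.7 -154.9]]
```

drive_tool(
  rows=[
    [[0.017,-0.0002,0,0,0,0],[0.017,-0.0002,0,0,0,0],[0.017,-0.0002,0,0,0,0],[0.0165,-0.0002,0,0,0,0],[0,0,0.02,0,0,0],[0,0,0.035,0,0,0],[0,0,0.035,0,0,0],[0,0,0.03,0,0,0]],
  ],
)

```text
time_s: 23.47
ee_pos: [656.4, -182.6, 32.0]
eef_rot: [1.0, -0.025, -0.0, -0.0]
force: [0.4, 0.3, -1.7]
width: 45.0
```

drive_tool(
  rows=[
    [[0,0,0.012,0,0,0],[0,0,0.006,0,0,0],[0,0,0.003,0,0,0],[0,0,0,0,0,0],[0,0,0,0,0,0]],
  ],
)

```text
time_s: 23.88
ee_pos: [658.5, -184.6, 15.1]
eef_rot: [1.0, -0.026, 0.002, 0.0]
force: [-0.0, -0.3, -1.9]
width: 45.1
```

```bash
python3 -c "
from h import *
go([656.9,-183.9,4.4],-3)"
```

```text
t 23.88 ee [ 658.5 -184.6   15.1] yaw -2.93 tilt [ 0.0036 -0.0007] F [-0.  -0.3 -1.9] w 45.1
tool shift mm [-1.7 -0.6 10.7] rz 0.0013
```

drive_tool(
  rows=[
    [[-0.001,0,0.005,0,0,0],[0,0,0.003,0,0,0],[0,0,0.001,0,0,0],[0,0,0,0,0,0],[0,0,0,0,0,0]],
  ],
)

```text
time_s: 24.3
ee_pos: [656.3, -184.5, 4.5]
eef_rot: [1.0, -0.026, 0.0, 0.0]
force: [-1.2, 1.0, 2.2]
width: 45.3
```

drive_tool(
  rows=[
    [[0,0,0.001,0,0,0],[0,0,0,0,0,0],[0,0,0,0,0,0]],
  ],
)

```text
time_s: 24.55
ee_pos: [656.4, -184.6, 4.5]
eef_rot: [1.0, -0.026, 0.001, 0.0]
force: [-4.3, 1.2, 9.1]
width: 45.2
```

drive_tool(
  rows=[
    [[0,0,0.001,0,0,0],[0,0,0,0,0,0],[0,0,0,0,0,0]],
  ],
)

```text
time_s: 24.8
ee_pos: [656.4, -184.6, 4.5]
eef_rot: [1.0, -0.026, 0.001, 0.0]
force: [-6.9, 3.2, 13.4]
width: 45.1
```

Contact. Release, lift, and look at both placed tins from above.

drive_tool(
  rows=[
    [[0,0,0,0,0,0],[0,0,0,0,0,0],[0,0,0,0,0,0],[0,0,0,0,0,0],[0,0,0,0,0,0]],
  ],
  grip=0,
)

```text
time_s: 25.22
ee_pos: [656.0, -184.6, 1.4]
eef_rot: [1.0, -0.026, -0.0, 0.0]
force: [0.1, 0.3, 0.3]
width: 85.2
```

drive_tool(
  rows=[
    [[0,0,-0.02,0,0,0],[0,0,-0.035,0,0,0],[0,0,-0.04,0,0,0],[0,0,-0.04,0,0,0],[0,0,-0.035,0,0,0],[0,0,-0.03,0,0,0],[-0.02,-0.015,0,0,0,0],[-0.02,-0.015,0,0,0,0]],
  ],
)

```text
time_s: 25.88
ee_pos: [619.0, -152.8, 203.7]
eef_rot: [1.0, -0.027, 0.002, 0.0]
force: [1.1, 0.4, -0.4]
width: 85.3
```

drive_tool(
  rows=[
    [[-0.02,-0.015,0,0,0,0],[-0.02,-0.015,0,0,0,0],[0,0,0,0,0,0],[0,0,0,0,0,0]],
  ],
)

```text
time_s: 26.22
ee_pos: [578.8, -119.9, 202.4]
eef_rot: [1.0, -0.025, 0.0, 0.0]
force: [-0.1, -0.5, 0.9]
width: 85.2
```

Run:
```python
from h import *
go([480,137,200],0)
p=env.read_camera('wrist'); save(p,'w8.png'); np.save('w8.npy',p,allow_pickle=True)
q=proj(p,[[657,-184,38],[658,-65,54]]); print(q)
im=cv2.imread('pics/w8.png')
o=[0,0]; 
u0,u1=int(q[:,0].min()-75),int(q[:,0].max()+75); v0=max(int(q[:,1].min()-75),0)
c=im[v0:v0+160,max(u0,0):u1]; print('org',max(u0,0),v0,c.shape); cv2.imwrite('pics/w8z.png',cv2.resize(c,None,fx=2.8,fy=2.8,interpolation=cv2.INTER_CUBIC))
```

```text
t 26.22 ee [ 578.8 -119.9  202.4] yaw -2.89 tilt [ 0.0008 -0.    ] F [-0.1 -0.5  0.9] w 85.2
tool shift mm [-111.6 -251.5    2.3] rz -0.0505
[[393.90217835  88.25639985]
 [254.48984628  94.64473722]]
org 179 13 (160, 289, 3)
```

View pics/w8z.png

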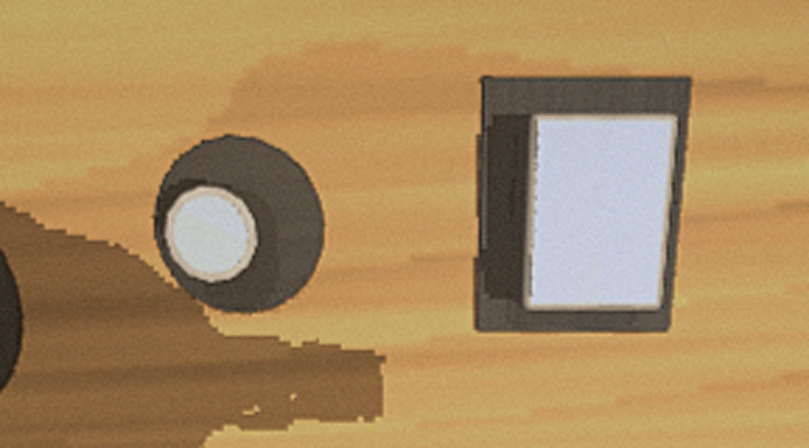

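Run:
```python
from h import *
p=np.load('w8.npy',allow_pickle=True).item()
f=lambda x,y,z: ray(p,(179+(x+.5)/2.8-.5,13+(y+.5)/2.8-.5),z)[:2]
print('slim',f(212,234,54),'plate',f(239.7,224,4),'slim edges y',f(164,234,54),f(259,234,54),'x',f(212,185,54),f(212,283,54))
for n,z,c in [('obl',38,[(530,113),(678,114),(662,310),(524,308)]),('plate',4,[(482,77),(691,78),(670,331),(475,329)])]:
    P=np.array([f(x,y,z) for x,y in c]); print(n,P.mean(0).round(1))
    for i in range(4):
        d=P[(i+1)%4]-P[i]; print(round(np.linalg.norm(d),1),round(np.degrees(np.arctan2(d[1],d[0])),1))
```

```text
slim [656.73346505 -64.77067077] plate [658.78829827 -64.83177625] slim edges y [657.45194652 -50.50171931] [656.02995093 -78.7423724 ] x [670.38569212 -66.36861825] [642.63446935 -63.12043052]
obl [ 656.3 -182.7]
44.7 -93.2
58.0 177.4
44.5 86.3
57.7 -2.3
plate [ 657.8 -182.7]
69.4 -93.1
82.9 177.5
70.3 86.5
82.5 -3.1
```

Measured offsets from the plate centres: slim tin about (-2, 0) mm and oblong tin about (-1.5, 0) mm, with the oblong's angle within 1°. Both are good. Now the wide tin.

drive_tool(
  rows=[
    [[-0.0194,-0.0248,0,0,0,0],[-0.0194,-0.0248,0,0,0,0],[-0.0194,-0.0248,0,0,0,0],[-0.0194,-0.0248,0,0,0,0],[-0.0194,-0.0248,0,0,0,0]],
  ],
)

```text
time_s: 26.68
ee_pos: [488.8, 9.0, 201.4]
eef_rot: [1.0, -0.026, -0.0, 0.0]
force: [-0.1, 1.4, 1.2]
width: 85.3
```

drive_tool(
  rows=[
    [[-0.0194,-0.0248,0,0,0,0],[-0.0194,-0.0248,0,0,0,0],[-0.0194,-0.0248,0,0,0,0],[-0.0194,-0.0248,0,0,0,0],[-0.0194,-0.0248,0,0,0,0],[0,0,0,0,0,0],[0,0,0,0,0,0],[0,0,0,0,0,0]],
  ],
)

```text
time_s: 27.35
ee_pos: [399.1, 137.3, 201.8]
eef_rot: [1.0, -0.026, 0.0, 0.0]
force: [0.1, -0.5, -0.4]
width: 85.6
```

Run:
```python
from h import *
go([480,137,200],0)
p=env.read_camera('wrist'); save(p,'w9.png'); np.save('w9.npy',p,allow_pickle=True)
q=proj(p,[[480,137,34]]); u,v=q[0].astype(int); v=max(v,60); print(q,'org',u-70,v-60)
im=p['img'][v-60:v+60,u-70:u+70]
hs=cv2.cvtColor(im,cv2.COLOR_RGB2HSV); m=((hs[...,1]<60)&(hs[...,2]>150)).astype(np.uint8)
c=max(cv2.findContours(m,0,1)[0],key=cv2.contourArea)
P=np.array([ray(p,x,34)[:2] for x in c.reshape(-1,2)+[u-70,v-60]],np.float32); print(cv2.fitEllipse(P),cv2.minEnclosingCircle(P))
b=cv2.cvtColor(im,cv2.COLOR_RGB2BGR); cv2.drawContours(b,[c],-1,(0,0,255),1); cv2.imwrite('pics/w9z.png',cv2.resize(b,None,fx=4,fy=4,interpolation=cv2.INTER_CUBIC))
```

```text
t 27.35 ee [399.1 137.3 201.8] yaw -2.96 tilt [ 0.0001 -0.0003] F [ 0.1 -0.5 -0.4] w 85.6
tool shift mm [80.8 -3.9  1.8] rz -0.0516
[[320.6182717   88.69670287]] org 250 28
((478.71124267578125, 137.18858337402344), (65.45003509521484, 65.69042205810547), 89.4841537475586) ((478.7478332519531, 137.23446655273438), 33.3507194519043)
```

View pics/w9z.png

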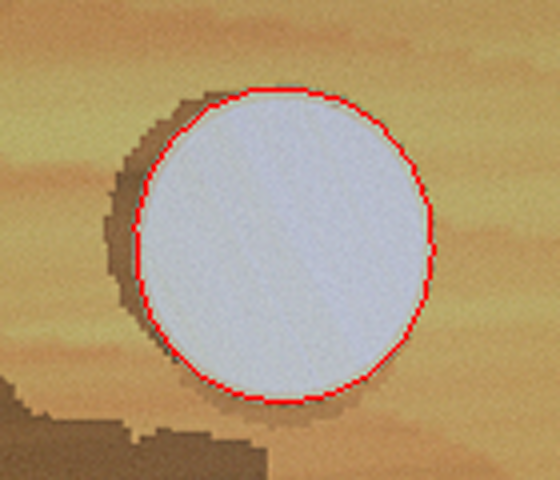

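The fit is clean: wide tin at (478.7,137.2) with diameter about 66 mm. Approach with the jaws along y.

drive_tool(
  rows=[
    [[0.02,-0.0008,0,0,0,0],[0.02,-0.0008,0,0,0,0],[0.02,-0.0008,0,0,0,0],[0.0195,-0.0007,0,0,0,0],[0,0,0.02,0,0,0],[0,0,0.04,0,0,0],[0,0,0.035,0,0,0],[0,0,0.025,0,0,0]],
  ],
)

```text
time_s: 28.07
ee_pos: [477.4, 134.3, 78.4]
eef_rot: [1.0, -0.028, -0.002, 0.001]
force: [-0.7, -0.6, -0.2]
width: 85.4
```

drive_tool(
  rows=[
    [[0,0,0.02,0,0,0],[0,0,0.01,0,0,0],[0,0,0,0,0,0],[0,0,0,0,0,0]],
  ],
)

```text
time_s: 28.4
ee_pos: [478.5, 135.1, 51.4]
eef_rot: [1.0, -0.027, -0.0, 0.001]
force: [0.3, -0.7, -0.1]
width: 85.8
```

```bash
python3 -c "
from h import *
go([478.7,136.3,-2],-3)"
```

```text
t 28.40 ee [478.5 135.1  51.4] yaw -3.07 tilt [-0.0009 -0.0011] F [ 0.3 -0.7 -0.1] w 85.8
tool shift mm [ 0.2 -1.2 53.4] rz -0.0011
```

drive_tool(
  rows=[
    [[0,-0.001,0.012,0,0,0],[0,0,0.015,0,0,0],[0,0,0.012,0,0,0],[0,0,0.008,0,0,0],[0,0,0.004,0,0,0],[0,0,0,0,0,0],[0,0,0,0,0,0]],
  ],
)

```text
time_s: 28.98
ee_pos: [478.7, 137.4, 1.5]
eef_rot: [1.0, -0.026, 0.001, -0.0]
force: [0.7, -0.2, -0.5]
width: 85.0
```

drive_tool(
  rows=[
    [[0,0,0.0015,0,0,0],[0,0,0,0,0,0]],
  ],
)

```text
time_s: 29.15
ee_pos: [478.4, 137.5, -0.2]
eef_rot: [1.0, -0.026, 0.0, -0.0]
force: [-0.4, -0.5, -0.6]
width: 85.6
```

drive_tool(
  rows=[
    [[0,0,0,0,0,0],[0,0,0,0,0,0],[0,0,0,0,0,0],[0,0,0,0,0,0],[0,0,0,0,0,0],[0,0,0,0,0,0]],
  ],
  grip=255,
)

```text
time_s: 29.65
ee_pos: [478.4, 137.4, 0.1]
eef_rot: [1.0, -0.026, 0.001, -0.0]
force: [-2.0, 0.7, 5.3]
width: 66.8
```

```bash
python3 -c "
from h import *
go([478.7,136.3,-2],-3)"
```

```text
t 29.65 ee [4.784e+02 1.374e+02 1.000e-01] yaw -2.93 tilt [0.0011 0.0001] F [-2.   0.7  5.3] w 66.8
tool shift mm [0.3 1.  2.1] rz 0.0011
```

drive_tool(
  rows=[
    [[0,0,-0.005,0,0,0],[0,0,-0.015,0,0,0],[0,0,-0.03,0,0,0],[0,0,-0.03,0,0,0],[0,0,-0.03,0,0,0],[0,0,-0.015,0,0,0],[0,0,0,0,0,0]],
  ],
)

```text
time_s: 30.23
ee_pos: [480.1, 138.2, 128.4]
eef_rot: [1.0, -0.026, 0.003, -0.002]
force: [1.3, 0.4, -2.6]
width: 66.5
```

drive_tool(
  rows=[
    [[0.0162,0.0068,0,0,0,0],[0.027,0.0112,0,0,0,0],[0.027,0.0112,0,0,0,0],[0.027,0.0112,0,0,0,0],[0.027,0.0112,0,0,0,0],[0.022,0.0092,0,0,0,0],[0.0161,0.0069,0,0,0,0],[0,0,0,0,0,0]],
  ],
)

```text
time_s: 30.9
ee_pos: [637.9, 59.4, 121.6]
eef_rot: [1.0, -0.027, -0.001, 0.001]
force: [0.2, -0.4, -1.3]
width: 66.3
```

drive_tool(
  rows=[
    [[0,0,0.02,0,0,0],[0,0,0.03,0,0,0],[0,0,0.03,0,0,0],[0,0,0.02,0,0,0],[0,0,0.01,0,0,0],[0,0,0,0,0,0],[0,0,0,0,0,0]],
  ],
)

```text
time_s: 31.48
ee_pos: [636.5, 61.3, 14.4]
eef_rot: [1.0, -0.026, -0.0, 0.0]
force: [0.5, -0.0, -0.6]
width: 66.4
```

```bash
python3 -c "
from h import *
go([636.7,61.5,4],-3)"
```

```text
t 31.48 ee [636.5  61.3  14.4] yaw -2.94 tilt [-0.0004 -0.0006] F [ 0.5 -0.  -0.6] w 66.4
tool shift mm [ 0.2 -0.2 10.4] rz 0.0011
```

drive_tool(
  rows=[
    [[0,0,0.005,0,0,0],[0,0,0.003,0,0,0],[0,0,0.001,0,0,0],[0,0,0,0,0,0],[0,0,0,0,0,0]],
  ],
)

```text
time_s: 31.9
ee_pos: [636.8, 61.3, 5.7]
eef_rot: [1.0, -0.026, 0.0, -0.0]
force: [0.5, 0.2, -0.8]
width: 66.8
```

drive_tool(
  rows=[
    [[0,0,0.001,0,0,0],[0,0,0,0,0,0],[0,0,0,0,0,0]],
  ],
)

```text
time_s: 32.15
ee_pos: [636.6, 61.2, 4.3]
eef_rot: [1.0, -0.026, 0.0, 0.0]
force: [-0.7, -0.3, -1.1]
width: 66.8
```

drive_tool(
  rows=[
    [[0,0,0.001,0,0,0],[0,0,0,0,0,0],[0,0,0,0,0,0]],
  ],
)

```text
time_s: 32.4
ee_pos: [636.7, 61.2, 4.2]
eef_rot: [1.0, -0.026, 0.0, 0.0]
force: [-3.5, -0.6, 5.1]
width: 66.6
```

Contact. Release, lift, and back away so that I can see the whole row.

drive_tool(
  rows=[
    [[0,0,0,0,0,0],[0,0,0,0,0,0],[0,0,0,0,0,0],[0,0,0,0,0,0]],
  ],
  grip=0,
)

```text
time_s: 32.73
ee_pos: [636.6, 61.2, 3.1]
eef_rot: [1.0, -0.026, -0.0, 0.0]
force: [0.3, 0.2, -0.5]
width: 85.2
```

drive_tool(
  rows=[
    [[0,0,-0.015,0,0,0],[0,0,-0.035,0,0,0],[0,0,-0.04,0,0,0],[0,0,-0.04,0,0,0],[0,0,-0.04,0,0,0],[0,0,-0.04,0,0,0],[-0.02,0.02,-0.02,0,0,0],[-0.02,0.02,0,0,0,0]],
  ],
)

```text
time_s: 33.4
ee_pos: [597.1, 23.5, 238.9]
eef_rot: [1.0, -0.025, 0.005, -0.001]
force: [0.3, -0.8, -0.5]
width: 85.9
```

drive_tool(
  rows=[
    [[-0.02,0.02,0,0,0,0],[-0.02,0.03,0,0,0,0],[0,0,0,0,0,0],[0,0,0,0,0,0]],
  ],
)

```text
time_s: 33.73
ee_pos: [551.3, -25.7, 234.1]
eef_rot: [1.0, -0.027, 0.001, -0.0]
force: [-0.1, 0.5, -0.2]
width: 85.4
```

Run:
```python
from h import *
go([400,0,230],0)
p=env.read_camera('wrist'); save(p,'w10.png'); np.save('w10.npy',p,allow_pickle=True)
im=cv2.imread('pics/w10.png')[0:300]; cv2.imwrite('pics/w10z.png',cv2.resize(im,(800,375),interpolation=cv2.INTER_CUBIC))
im=p['img']; hs=cv2.cvtColor(im,cv2.COLOR_RGB2HSV)
for n,z,c,zc in [('wide',38,(636.7,62),4),('slim',54,(657,-65),4),('obl',38,(656.3,-182.7),4)]:
    u=proj(p,[[*c,z]])[0].astype(int); k=np.zeros(im.shape[:2],np.uint8); cv2.circle(k,tuple(int(a) for a in u),62,1,-1)
    r={}
    for nm,m,zz in [('tin',(hs[...,1]<60)&(hs[...,2]>150),z),('plate+tin',(hs[...,1]<75),zc)]:
        cs=cv2.findContours((m&(k>0)).astype(np.uint8),0,1)[0]
        if not cs: continue
        C=max(cs,key=cv2.contourArea); P=np.array([ray(p,x,zz)[:2] for x in C.reshape(-1,2)],np.float32)
        print(n,nm,[np.round(a,1) for a in cv2.minAreaRect(P)],np.round(cv2.minEnclosingCircle(P)[0],1))
```

```text
t 33.73 ee [551.3 -25.7 234.1] yaw -3.07 tilt [0.0013 0.0003] F [-0.1  0.5 -0.2] w 85.4
tool shift mm [-152.5  -17.5    3.9] rz -0.0536
wide tin [array([643.1,  59. ]), array([65.8, 52.8]), np.float64(60.1)] [637.6  61.8]
wide plate+tin [array([636.5,  62.9]), array([89.3, 89.3]), np.float64(39.4)] [636.3  63.1]
slim tin [array([656.6, -63.9]), array([26.1, 25.5]), np.float64(86.9)] [656.7 -63.9]
slim plate+tin [array([658. , -63.7]), array([57.5, 57.5]), np.float64(44.8)] [658.  -63.5]
obl tin [array([ 656.5, -182.1]), array([42.4, 56.5]), np.float64(86.9)] [ 656.3 -182. ]
obl plate+tin [array([ 657.4, -184.2]), array([74.3, 82.2]), np.float64(86.9)] [ 658.1 -182.5]
```

View pics/w10z.png

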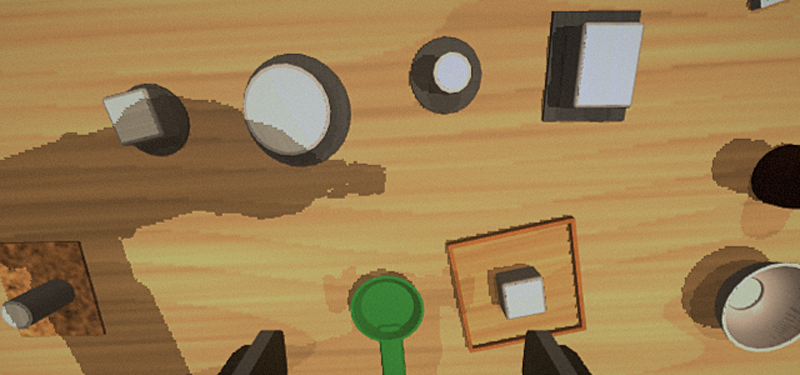

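Everything stands where it should. The wide tin is at (287,108), the slim at (452,72), the oblong at (610,65) and the square in the tray at (522,297), all upright within about 1–2 mm of centre. Handing in.

```bash
python3 -c "
from rig import env
print(env.sign_off())"
```

```text
the job is handed in; nothing more can be done
None
```

The stack is taken apart, all four tins are upright in their places, and the job was handed in at about 34 s of the 112 s allowed. The row's second small plate already held a square tin, so the slim tin went on the empty small plate and the square tin went in the bamboo tray. I left the tin already in the row and the one on the cork mat alone.

| Tin | Where it stands | Offset from plate centre in the last wrist picture |
|---|---|---|
| Wide round | Big round plate | About 1–1.5 mm |
| Oblong | Oblong plate | About 1.5 mm, sides within about 1° of the plate's |
| Slim round | Empty small plate | About 1.5 mm |
| Square | Bamboo tray | Near the middle, on the floor |

- **Doubtful readings:** Part of the wide tin's lid was in shadow, so I took its centre from an enclosing circle rather than the box fit. The oblong plate's outline merged with the tin in that picture, so its offset comes from an earlier picture taken just after placing.
- **Camera disagreement:** The top and wrist cameras differed by about 1.5–3 mm in y on the plates. I allowed for part of that when placing.
- **Forces:** The highest force the tool reported was about 15 N, while setting down the oblong tin. The gripper was open and clear of everything at hand-in.

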